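# Hold the right offcut in the sawing jig

## Task

A colleague is about to hand-saw a sample in the sawing jig: put the right bar offcut into the jig and hold it for the cut. Use the short offcut if, butted against the stop, it still reaches across the saw slot, otherwise the long one, and leave the other lying where it is. Lay it along the fence and finish while still holding it there, with one firm diagonal push that keeps it flat on the bed, tight against the fence and tight against the stop all at once, your fingers on the stop's side of the slot and clear of it, without disturbing the things lying around.

Things in the scene. Friction and masses are not known exactly. Their poses are not given: they have to be found in the camera images.
- jig: Hand-sawing jig, fixed to the bench: a white board 130 mm (x) by 250 mm (y) on rubber feet with a slotted aluminium fence along its far side. Origin at the centre of its underside, on the bench; x points away from the robot when unturned, y along the fence to the left, z up. A 3 mm saw slot cuts through fence and bed along x, at y = -75 mm; the stop stands left (+y) of it
- jig_bed: The jig's white board; origin and axes as jig. Its flat top, the bed, is at z = 22 mm and reaches from x = -65 mm to the fence. Jig, stop and offcuts are rigid; they slide on one another with a friction of about 0.6
- jig_fence: The jig's aluminium fence; origin and axes as jig. Its front face is the plane x = +25 mm; it is 30 mm thick, rises 20 mm above the bed (to z = 42 mm) and runs along the whole board, y = -125 to +125 mm. A small spare slot nut sits in its top, 1 mm or less proud
- slot (a point): Where the middle of the saw slot meets the fence's front face and the bed; axes as jig, so +y is the stop's side of the slot
- stop: Dark steel stop locked on the fence by a black knob (its top at z = 69 mm): a saddle 24 mm wide (y) with a leg 26 mm out in front of the fence, from 2 to 32 mm above the bed. Origin on the fence's front face, 2 mm above the bed, mid-width; axes as jig. Offcuts butt on its face towards the slot, at y = -12 mm; this is 70 to 82 or 112 to 124 mm from the slot's middle
- short_bar: Short bar offcut, solid grey plastic, 28 mm wide (x), 95 mm long (y), 36 mm high (z), about 0.13 kg, lying on the bench beside the jig, left or right; a machine with a tall front wall stands behind the left place (wall at x = 0.575 m, y over 0.15 m). Origin at the centre of its underside, z up. Both ends are alike
- long_bar: Long bar offcut of the same stock, 28 mm wide (x), 150 mm long (y), 36 mm high (z), about 0.21 kg, lying on the bench on the other side of the jig. Origin at the centre of its underside, z up. Both ends are alike
- hacksaw: Small hacksaw with a bent-rod frame lying flat on the bench, 240 x 85 x 6 mm, a bystander; origin near its middle, on the bench
- note_pad: White pad of notes 76 x 101 x 10 mm behind the jig, a bystander; origin at the centre of its underside
- marker_2: Felt marker 124 mm long, 14 mm thick, lying in front of the jig, a bystander; origin at the centre of its underside
Things that resemble listed ones, but are neither listed nor needed, are in the scene too. Leave any pink look-alike of the short_bar alone.

How it is judged:
At the end, for the whole second after the job is handed in: Right offcut in jig (short if it reaches past the slot), held by the fingers: within 2.5 mm of bed, 3 of fence, 3.5 of stop and 0.04 rad of square, pressing bed > 5 N, fence > 3 N, stop > 2 N for the last second; TCP 15 mm or more from slot on the stop's side; other offcut moved < 20 mm (((y of stop in the frame of jig below 0.0345 m and x of short_bar in the frame of jig between 0.008 and 0.014 m and z of short_bar in the frame of jig between 0.0195 and 0.0245 m and y of short_bar in the frame of stop between -0.063 and -0.056 m and angle between the y axis of short_bar and the y axis of jig, either way round below 0.04 rad and angle between short_bar's own z axis and vertical below 0.04 rad and contact force between short_bar and jig_bed above 5 N and contact force between short_bar and jig_fence above 3 N and contact force between short_bar and stop above 2 N and contact force between the fingers and short_bar above 3 N and linear speed of short_bar below 0.02 m/s and distance of long_bar from where it was at the start of the episode below 0.02 m) or (y of stop in the frame of jig above 0.0345 m and x of long_bar in the frame of jig between 0.008 and 0.014 m and z of long_bar in the frame of jig between 0.0195 and 0.0245 m and y of long_bar in the frame of stop between -0.0905 and -0.0835 m and angle between the y axis of long_bar and the y axis of jig, either way round below 0.04 rad and angle between long_bar's own z axis and vertical below 0.04 rad and contact force between long_bar and jig_bed above 5 N and contact force between long_bar and jig_fence above 3 N and contact force between long_bar and stop above 2 N and contact force between the fingers and long_bar above 3 N and linear speed of long_bar below 0.02 m/s and distance of short_bar from where it was at the start of the episode below 0.02 m)) and y of the grasp point in the frame of slot above 0.015 m); the arm keeps its last pose, push and grip.
It fails at once if the hacksaw, note pad or marker is pushed more than 15 mm (distance of any of hacksaw, note_pad, marker_2 from where it was at the start of the episode above 0.015 m).
It also fails if it takes over 64 s, if anything falls off the work surface, if the arm or the gripper's body presses on something with over 40 N, if the wrist force passes 120 N, or if a joint passes its speed limit or range.

## Robot

A 7-joint arm with a two-finger parallel gripper is mounted at the origin on a cart in front of the work surface, level with it; the furniture and walls round the work are solid. World frame = base frame: x ahead of the robot, y to its left, z up, the work surface at z = 0. Lengths are in m, angles in rad, forces in N, time in s.
With the tool pointing down it reaches from about 0.425 to 0.875 m from the base axis. Payload 4.7 kg.
Tool frame: the origin (TCP) lies between the finger pads, 19 mm behind the fingertips; this is the grasp point; z points along the fingers, y is the line along which they close (so a half turn about z gives the same grasp; the last joint's range is limited). The gripper opens to 87 mm and grips with 3 to 60 N. Pads are 19 mm wide; open, the fingers measure 117 mm over their backs; the gripper's body (75 mm by 190 mm) begins 51 mm behind the grasp point.
Start: joints at [0.014, 0.321, -0.07, 1.45, 0.023, 1.371, -0.057], TCP at [0.65, -0, 0.241] pointing down, gripper open.
Joint ranges: [-2.86, 2.86], [-0.3, 2.09], [-1.38, 1.24], [0.06, 2.45], [-1.56, 4.7], [0.09, 2.05], [-2.69, 2.69]. Speed limits (rad/s): [2.57, 2.57, 3.14, 3.14, 3.14, 3.14, 3.14].

## Interface

Orientations are given as a rotation vector (axis times angle).
In Python, from bench import ctrl gives the robot as it stands.
- The arm moves only by the tool step_arm, never from a script. Its argument "commands" is a list of rows, each an object with "travel": the shift along the tool's x, y, z in m, a list of three; "turn": the turn, a rotation vector about the tool's x, y, z in degrees, a list of three. A call has 1 to 5 rows; each row is the pose to reach, as a shift and turn from the pose commanded when the call began, along the tool's axes at that moment; what a row does not reach only later rows make up. A row lasts 1/10 s, in which the tool goes at most 50 mm and 8.59 degrees, less where a joint would pass 70% of its speed; a pose out of reach is approached as far as the arm can. A call with a gripper value outside its range is refused whole. "gripper" is the opening, from 0 (shut) to 1 (fully open), set as the call begins (left out, the last holds). The fingers move at their own pace and stop on an object; "force" is the grip in N (left out, the last holds). Time passes only in rows, so rows that repeat a pose let the fingers close. It gives the time, the measured TCP pose, the force, the opening and the grip force at its end, in the units of the state.
- ctrl.get_state(): the state, without advancing time (a new reading comes with each control period).
- ctrl.get_image(name): name is "scene" or "side" or "wrist"; returns the picture (400x640x3 uint8, red, green, blue); there is no depth.
- ctrl.camera_model(name): a dict with "fx", "fy", "cx", "cy" (pixels), "k1" (the pictures are not rectified: a ray, as slopes to the right and down, at radius r is drawn at 1 + k1 r^2 times it, then the intrinsics apply), "R" (3x3) and "t" (3): a world point X has camera coordinates R X + t; the wrist camera has in their place "T_tool_cam" (4x4, takes a point from camera to tool coordinates, whose origin is the TCP and whose axes are the flange's). Camera axes: x right, y down, z forward; pixel columns grow to the right and rows downward; lengths in m; the calibration is good to about 2 mm. A picture is of the moment at which its call begins: read the wrist's pose just before it. camera_model takes no time and is no camera call.
- ctrl.close_job(): hands the job in; it is judged then, once.
The state is a dict: "time": time; "joint_positions": joint angles; "qd": joint speeds; "joint_torque": joint torques, N m; "position": TCP position; "tool_rot": TCP orientation; "ft_force": force on the tool from outside, world axes, zero at the start; "torque": the same for the moment, N m; "grip_width": opening from 0.0 (shut) to 1.0 (fully open); "grip_force": force on a finger pad.
Only numpy, scipy, OpenCV 4.12 (cv2) and the standard library are available. Lean on these libraries where they do the work, as an engineer would, in place of code of your own. Each camera call takes 0.05 s, during which the arm holds its last target. There are 200 camera calls.

## Working session

There is one attempt and no reset: what is moved stays moved. The work goes in short steps, Python scripts to look and compute and a tool call to move; the robot and the scene stay as the last step left them, time stands still between calls to the robot, and variables do not carry over. Pictures are saved under pics/ and viewed, at most 10 in all, crops included, and the job is handed in when it is done.

Besides the shell and the picture viewer there is one more tool, called after ">>>" as name([rows], argument=value, ...), one row to a line, values as JSON. step_arm: Moves the arm, as the interface text tells. Its arguments: {"type":"object","properties":{"commands":{"type":"array"},"gripper":{"type":"number"},"force":{"type":"number"}},"required":["commands"]}

```bash
mkdir -p pics
cat > h.py <<'E'
import numpy as np, cv2
from scipy.spatial.transform import Rotation as Ro
from bench import ctrl
def cam(name,st=None):
    m=ctrl.camera_model(name)
    if 'R' in m: R=np.array(m['R']);t=np.array(m['t']); Rcw=R.T; o=-R.T@t
    else:
        T=np.array(m['T_tool_cam']); Rt=Ro.from_rotvec(st['tool_rot']).as_matrix()
        Rcw=Rt@T[:3,:3]; o=Rt@T[:3,3]+np.array(st['position'])
    return m,Rcw,o
def pix2w(name,uv,z,st=None):
    m,Rcw,o=cam(name,st); out=[]
    for u,v in uv:
        d=np.array([(u-m['cx'])/m['fx'],(v-m['cy'])/m['fy']]); s=d.copy()
        for _ in range(20): s=d/(1+m['k1']*(s@s))
        r=Rcw@np.array([s[0],s[1],1]); out.append(o+r*(z-o[2])/r[2])
    return np.array(out)
def w2pix(name,P,st=None):
    m,Rcw,o=cam(name,st); c=(np.atleast_2d(P)-o)@Rcw; s=c[:,:2]/c[:,2:]
    s=s*(1+m['k1']*(s**2).sum(1,keepdims=True)); return s*[m['fx'],m['fy']]+[m['cx'],m['cy']]
def save(name,fn,crop=None,k=1):
    st=ctrl.get_state(); im=ctrl.get_image(name)[:,:,::-1]
    cv2.imwrite(f'pics/raw_{fn}.png',im)
    if crop: x0,y0,x1,y1=crop; im=im[y0:y1,x0:x1]
    cv2.imwrite(f'pics/{fn}.png',cv2.resize(np.ascontiguousarray(im),None,fx=k,fy=k,interpolation=cv2.INTER_CUBIC)); return st
E
python3 - <<'E'
from h import *
a=save('scene','s1');save('side','d1');st=save('wrist','w1')
import json;json.dump({k:list(np.ravel(v)) for k,v in st.items()},open('st1.json','w'))
print(st)
for n in('scene','side','wrist'):
    m,R,o=cam(n,st);print(n,o,R[:,2],m['fx'])
    print(np.round(w2pix(n,[[.5,0,0],[.6,.0,0],[.6,.2,0],[.6,-.2,0]],st)))
v=[cv2.imread(f'pics/{x}.png') for x in('s1','d1','w1')]
E
```

```text
{'time': 0.1, 'joint_positions': array([ 0.01408775,  0.32178126, -0.07006716,  1.45153115,  0.02258301,
        1.37080154, -0.05690148]), 'qd': array([-1.57318922e-03, -4.18994695e-04,  9.73576586e-05, -4.87512514e-03,
        5.93957572e-05, -9.57073522e-06, -5.98281963e-04]), 'joint_torque': array([ 1.37795760e-04, -4.92569017e+01, -4.06077392e-01, -3.13399816e+01,
       -6.42974046e-02,  3.95253638e-02,  6.49213871e-05]), 'position': array([ 6.49544756e-01, -4.37011416e-05,  2.40260653e-01]), 'tool_rot': array([-2.22059482e+00, -2.22063498e+00,  2.01387184e-03]), 'ft_force': array([-0.36557104, -0.38305958,  0.2184371 ]), 'torque': array([ 0.00156018, -0.00441068, -0.01319122]), 'grip_force': 0.0, 'grip_width': 0.9997949483503137}
scene [-0.39007399 -0.34160768  1.34623847] [ 0.5633583   0.25157744 -0.78697917] 498.0792572517243
[[334. 215.]
 [345. 193.]
 [292. 176.]
 [401. 211.]]
side [0.06845219 1.10756222 1.23605679] [ 0.29888427 -0.62867155 -0.71794169] 463.65084866398155
[[329. 204.]
 [305. 196.]
 [280. 233.]
 [326. 164.]]
wrist [0.65038861 0.06924093 0.38333307] [-0.00134298 -0.25152687 -0.96784938] 276.77028328417543
[[213. 180.]
 [284. 180.]
 [279.  20.]
 [288. 304.]]
```

View pics/s1.png

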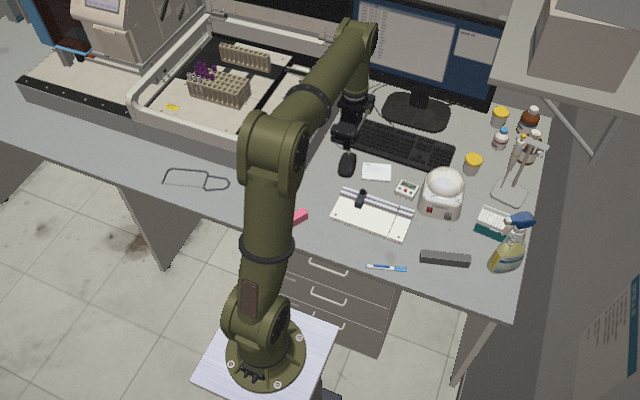

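View pics/w1.png

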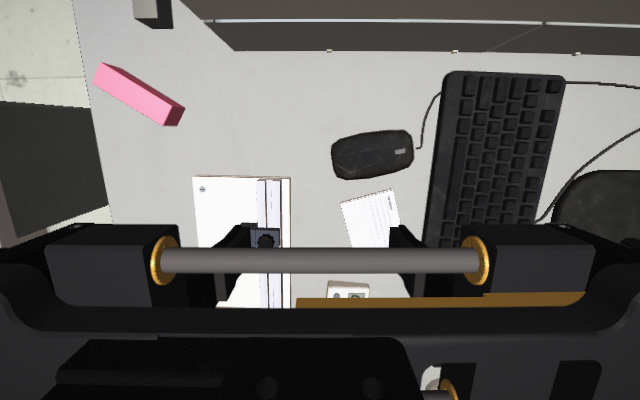

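View pics/d1.png

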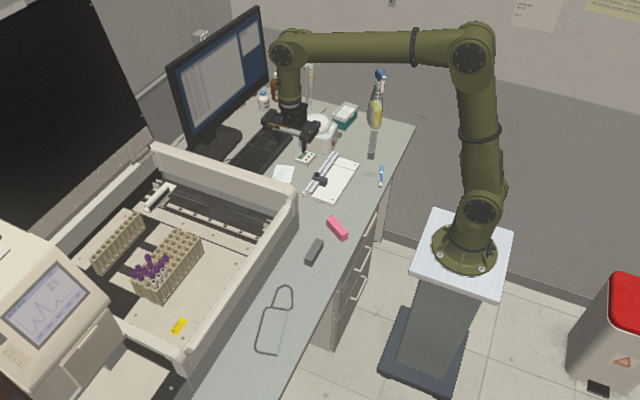

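The scene view shows the jig at about (372,215), the stop at (360,198), the long bar at (445,258) and the marker at (386,267). The side view shows the short bar at (314,252), the pink look-alike at (337,228) and the hacksaw at (275,320). I'll enlarge these crops next.

Run:
```python
from h import *
a=cv2.imread('pics/raw_s1.png');b=cv2.imread('pics/raw_d1.png')
f=lambda i,x,y,w,h,k:cv2.resize(i[y:y+h,x:x+w],(w*k,h*k),interpolation=cv2.INTER_CUBIC)
A=f(a,325,180,160,100,5)   # 800x500
B=f(b,295,145,100,125,4)   # 400x500
cv2.imwrite('pics/c1.png',A)
cv2.imwrite('pics/c2.png',np.hstack([B,f(b,290,225,80,100,5)]))
```

```text
(no output)
```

View pics/c1.png

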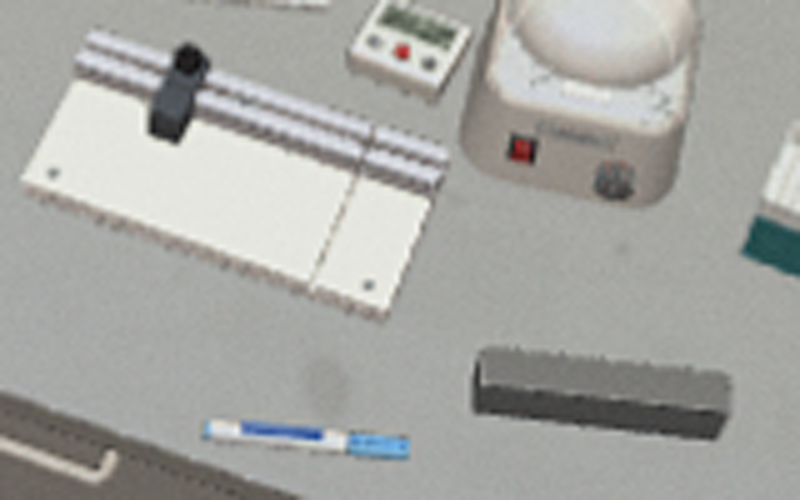

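View pics/c2.png

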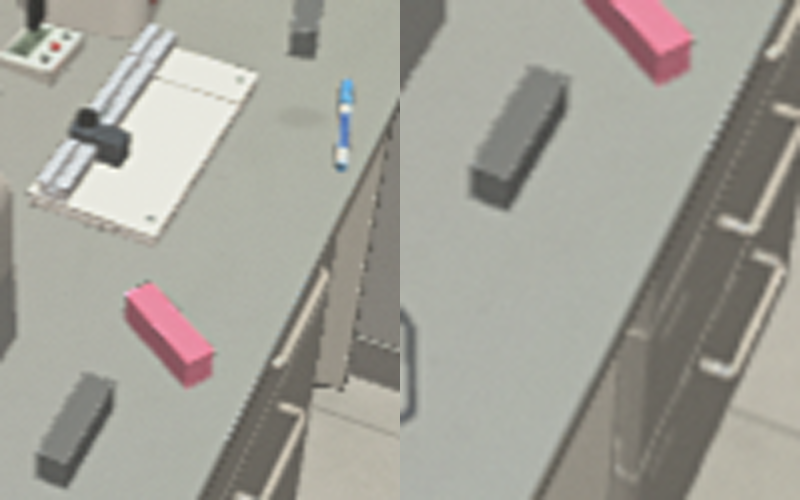

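Run:
```python
from h import *
np.set_printoptions(precision=4,suppress=True)
S=lambda p,z:pix2w('scene',[((x+.5)/5-.5+325,(y+.5)/5-.5+180) for x,y in p],z)
print('bed FL FR slotfront slotfence',S([(25,180),(382,308),(313,288),(357,180),(433,190)],.022))
print('stop leg front-right bottom, front-left bottom',S([(181,142),(149,131)],.024))
print('stop leg top front R,L',S([(190,112),(153,96)],.054))
print('fence top far L, far R, front L, front R',S([(92,30),(448,155),(77,57),(440,178)],.042))
print('long top',S([(483,347),(732,373),(722,405),(475,378)],.036))
print('long bot front',S([(475,411),(717,439)],0))
D=lambda p,z:pix2w('side',[((x-400+.5)/5-.5+290,(y+.5)/5-.5+225) for x,y in p],z)
print('short top',D([(533,66),(570,77),(510,181),(471,168)],.036))
print('short bot',D([(474,198),(508,210),(570,104)],0))
D=lambda p,z:pix2w('side',[((x+.5)/4-.5+295,(y+.5)/4-.5+145) for x,y in p],z)
print('side bed: FL, FR',D([(155,238),(257,73)],.022))
print('side slot fence, slot front',D([(162,75),(240,102)],.022))
print('side pink top',D([(125,296),(148,284),(212,353),(188,374)],.036))
```

```text
bed FL FR slotfront slotfence [[ 0.4784  0.0065  0.022 ]
 [ 0.4726 -0.2369  0.022 ]
 [ 0.4703 -0.1923  0.022 ]
 [ 0.5604 -0.1929  0.022 ]
 [ 0.5715 -0.2408  0.022 ]]
stop leg front-right bottom, front-left bottom [[ 0.5443 -0.0772  0.024 ]
 [ 0.5447 -0.0546  0.024 ]]
stop leg top front R,L [[ 0.5479 -0.0803  0.054 ]
 [ 0.551  -0.0537  0.054 ]]
fence top far L, far R, front L, front R [[ 0.5963  0.0061  0.042 ]
 [ 0.5871 -0.2434  0.042 ]
 [ 0.5711  0.007   0.042 ]
 [ 0.5677 -0.2438  0.042 ]]
long top [[ 0.4599 -0.3035  0.036 ]
 [ 0.4995 -0.4487  0.036 ]
 [ 0.4751 -0.448   0.036 ]
 [ 0.4369 -0.305   0.036 ]]
long bot front [[ 0.4368 -0.3105  0.    ]
 [ 0.474  -0.4534  0.    ]]
short top [[0.4647 0.1954 0.036 ]
 [0.4384 0.1936 0.036 ]
 [0.4387 0.2889 0.036 ]
 [0.4659 0.29   0.036 ]]
short bot [[0.4655 0.2869 0.    ]
 [0.4412 0.2863 0.    ]
 [0.44   0.188  0.    ]]
side bed: FL, FR [[ 0.4779  0.0143  0.022 ]
 [ 0.4739 -0.2378  0.022 ]]
side slot fence, slot front [[ 0.5583 -0.1952  0.022 ]
 [ 0.4739 -0.1905  0.022 ]]
side pink top [[0.4697 0.1024 0.036 ]
 [0.4571 0.0809 0.036 ]
 [0.3771 0.1309 0.036 ]
 [0.3869 0.1608 0.036 ]]
```

Stop face to slot is about 115 mm, so the stop is in its far place and the long bar is the one to use. Its centre is about (0.468, -0.377) with yaw of about +0.264. I'll move above it.

>>> step_arm([
  {"travel":[-0.04,-0.02,0],"turn":[0,0,-2]},
  {"travel":[-0.08,-0.04,0],"turn":[0,0,-5]},
  {"travel":[-0.12,-0.06,0.01],"turn":[0,0,-8]},
  {"travel":[-0.16,-0.08,0.02],"turn":[0,0,-12]},
  {"travel":[-0.2,-0.1,0.03],"turn":[0,0,-15]},
], gripper=1)

```text
time: 0.65
position: [0.5489, -0.2015, 0.2108]
tool_rot: [1.909, 2.495, -0.0]
ft_force: [1.2, -0.0, 0.9]
grip_width: 0.999
grip_force: 0.0
```

Run:
```python
from h import *
np.set_printoptions(precision=4,suppress=True)
st=ctrl.get_state();R=Ro.from_rotvec(st['tool_rot']).as_matrix();p=st['position']
print(p,R,R.T@(np.array([.468,-.377,.19])-p))
print('mixer front base, tipbox, spray',pix2w('scene',[(421,214),(455,219),(474,230),(490,270)],0))
```

```text
[ 0.5489 -0.2015  0.2108] [[-0.2614  0.9652  0.0001]
 [ 0.9652  0.2614 -0.0001]
 [-0.0001  0.     -1.    ]] [-0.1483 -0.1239  0.0208]
mixer front base, tipbox, spray [[ 0.6137 -0.2649  0.    ]
 [ 0.6366 -0.3739  0.    ]
 [ 0.6174 -0.441   0.    ]
 [ 0.4906 -0.5178  0.    ]]
```

>>> step_arm([
  {"travel":[-0.03,-0.025,0.0]},
  {"travel":[-0.065,-0.055,0.0]},
  {"travel":[-0.1,-0.085,0.01]},
  {"travel":[-0.135,-0.112,0.02]},
  {"travel":[-0.148,-0.124,0.02]},
])

```text
$.commands[0]: bad value
```

Run:
```python
from h import *
np.set_printoptions(precision=4,suppress=True)
st=save('wrist','w2')
import pickle;pickle.dump(st,open('st2.pkl','wb'))
print(st['position'],w2pix('wrist',[[.468,-.377,.036],list(st['position'])],st))
```

```text
[ 0.5489 -0.2015  0.2108] [[224.6619 299.6225]
 [317.9451 255.2937]]
```

View pics/w2.png

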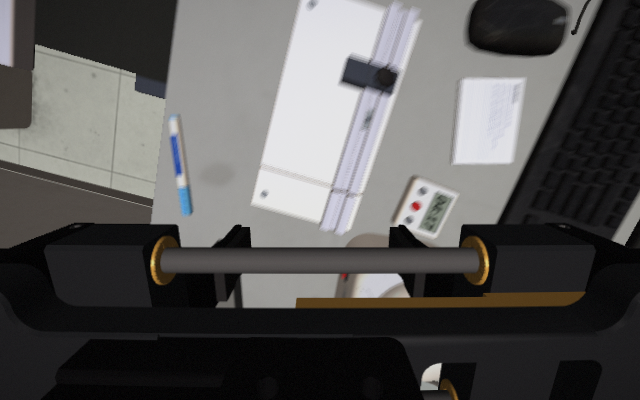

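This wrist view shows the jig: slot from (261,166) to (331,190), stop leg near (345,75), bed corner at (251,204). The move was refused because it lacked a turn, so I'll resend it.

>>> step_arm([
  {"travel":[-0.03,-0.025,0.0],"turn":[0,0,0]},
  {"travel":[-0.065,-0.055,0.0],"turn":[0,0,0]},
  {"travel":[-0.1,-0.085,0.01],"turn":[0,0,0]},
  {"travel":[-0.135,-0.112,0.02],"turn":[0,0,0]},
  {"travel":[-0.148,-0.124,0.02],"turn":[0,0,0]},
])

```text
time: 1.2
position: [0.4643, -0.3797, 0.1896]
tool_rot: [-1.92, -2.484, 0.005]
ft_force: [-0.7, 0.1, -0.4]
grip_width: 1.0
grip_force: 0.0
```

Run:
```python
from h import *
a=cv2.imread('pics/raw_w2.png')[0:235,235:435]
d=ctrl.get_image('side')[:,:,::-1]; s=ctrl.get_image('scene')[:,:,::-1]
cv2.imwrite('pics/raw_s3.png',s);cv2.imwrite('pics/raw_d3.png',d)
A=cv2.resize(a,(500,587),interpolation=cv2.INTER_CUBIC)
B=np.zeros((587,300,3),np.uint8)
B[:280,:]=cv2.resize(np.ascontiguousarray(s[210:280,410:485]),(300,280),interpolation=cv2.INTER_CUBIC)
B[290:570,:]=cv2.resize(np.ascontiguousarray(d[120:190,330:405]),(300,280),interpolation=cv2.INTER_CUBIC)
cv2.imwrite('pics/c3.png',np.hstack([A,B])); print(ctrl.get_state()['position'])
```

```text
[ 0.46562043 -0.37863019  0.19059505]
```

View pics/c3.png

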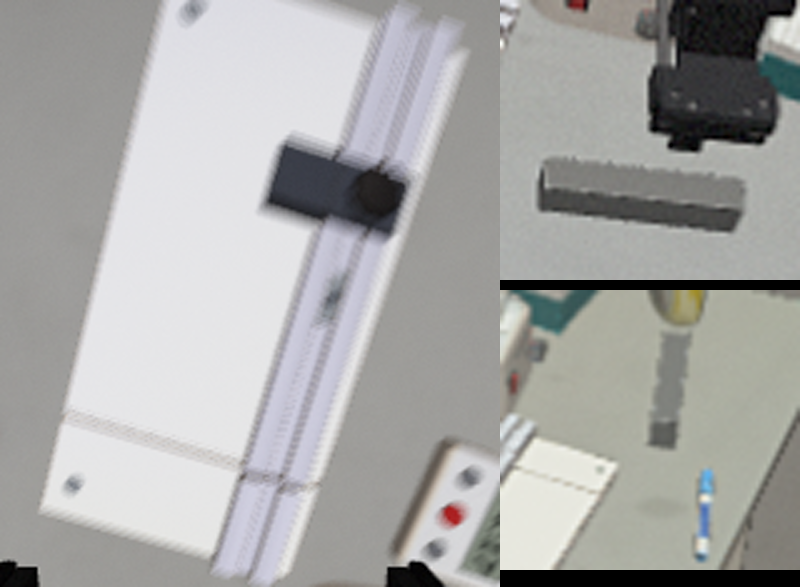

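Run:
```python
from h import *
import pickle
np.set_printoptions(precision=4,suppress=True)
st=pickle.load(open('st2.pkl','rb'))
W=lambda p,z:pix2w('wrist',[((x+.5)/2.5-.5+235,(y+.5)/2.5-.5) for x,y in p],z,st)
print('qd',st['qd'])
b=W([(42,513),(67,414),(165,5),(243,467),(340,150)],.022);print('bed FR, slotF, frontL, slotfence, fence@stop\n',b)
print('fence top front R, L, far R,L',W([(214,568),(395,10),(290,577),(468,52)],.042))
print('stop leg bottom FR',W([(262,212)],.024),'top FR/FL',W([(266,205),(288,137)],.054))
for z,p in((.036,[(540,162),(743,178)]),(0,[(541,208),(738,232)])):
  print(pix2w('scene',[((x-500+.5)/4-.5+410,(y+.5)/4-.5+210) for x,y in p],z))
q=ctrl.get_state();R=Ro.from_rotvec(q['tool_rot']).as_matrix();print(q['position'],R.T@(np.array([.468,-.377,.042])-q['position']))
```

```text
qd [ 0.5469 -0.0766  0.2333  0.3003 -0.0462 -0.2241  1.2849]
bed FR, slotF, frontL, slotfence, fence@stop
 [[ 0.4741 -0.2453  0.022 ]
 [ 0.4758 -0.1938  0.022 ]
 [ 0.4787 -0.0137  0.022 ]
 [ 0.5644 -0.1968  0.022 ]
 [ 0.5671 -0.0484  0.022 ]]
fence top front R, L, far R,L [[ 0.5624 -0.244   0.042 ]
 [ 0.5706  0.0014  0.042 ]
 [ 0.5988 -0.2389  0.042 ]
 [ 0.6038 -0.0049  0.042 ]]
stop leg bottom FR [[ 0.5409 -0.0825  0.024 ]] top FR/FL [[ 0.5409 -0.0842  0.054 ]
 [ 0.5423 -0.0576  0.054 ]]
[[ 0.4542 -0.3001  0.036 ]
 [ 0.499  -0.4469  0.036 ]]
[[ 0.4377 -0.3111  0.    ]
 [ 0.4746 -0.4567  0.    ]]
[ 0.4656 -0.3786  0.1906] [0.001  0.0031 0.1486]
```

>>> step_arm([
  {"travel":[0.001,0.003,0.04],"turn":[0,0,0]},
  {"travel":[0.001,0.003,0.08],"turn":[0,0,0]},
  {"travel":[0.001,0.003,0.12],"turn":[0,0,0]},
  {"travel":[0.001,0.003,0.14],"turn":[0,0,0]},
  {"travel":[0.001,0.003,0.1485],"turn":[0,0,0]},
])

```text
time: 1.8
position: [0.471, -0.3702, 0.04]
tool_rot: [-1.907, -2.491, -0.001]
ft_force: [-0.1, 0.6, 0.9]
grip_width: 0.999
grip_force: 0.0
```

>>> step_arm([
  {"travel":[0,0,0],"turn":[0,0,0]},
  {"travel":[0,0,0],"turn":[0,0,0]},
  {"travel":[0,0,0],"turn":[0,0,0]},
  {"travel":[0,0,0],"turn":[0,0,0]},
  {"travel":[0,0,0],"turn":[0,0,0]},
], gripper=0, force=30)

```text
time: 2.3
position: [0.4717, -0.3737, 0.0438]
tool_rot: [1.911, 2.491, 0.0]
ft_force: [0.3, -0.3, -0.7]
grip_width: 0.63
grip_force: 0.0
```

>>> step_arm([
  {"travel":[0,0,0],"turn":[0,0,0]},
  {"travel":[0,0,0],"turn":[0,0,0]},
  {"travel":[0,0,0],"turn":[0,0,0]},
  {"travel":[0,0,0],"turn":[0,0,0]},
  {"travel":[0,0,0],"turn":[0,0,0]},
])

```text
time: 2.8
position: [0.4707, -0.3737, 0.0428]
tool_rot: [-1.913, -2.492, 0.001]
ft_force: [-2.9, -1.1, 1.9]
grip_width: 0.316
grip_force: 30.0
```

>>> step_arm([
  {"travel":[0,0,-0.015],"turn":[0,0,0]},
  {"travel":[0,0,-0.04],"turn":[0,0,0]},
  {"travel":[0,0,-0.07],"turn":[0,0,0]},
  {"travel":[0,0,-0.09],"turn":[0,0,0]},
  {"travel":[0,0,-0.09],"turn":[0,0,0]},
])

```text
time: 3.3
position: [0.4736, -0.3744, 0.137]
tool_rot: [1.907, 2.487, 0.002]
ft_force: [0.6, -0.9, -3.3]
grip_width: 0.319
grip_force: 30.0
```

```bash
cat > g.py <<'E'
from h import *
import sys
np.set_printoptions(precision=4,suppress=True)
q=ctrl.get_state();R=Ro.from_rotvec(q['tool_rot']).as_matrix();p=q['position']
x,y,z,yaw=map(float,sys.argv[1:5])
print('pos',p,'yaw',np.arctan2(-R[0,0],R[1,0]),'tilt',R[:,2],'ft',q['ft_force'],'tq',q['torque'],'grip',q['grip_width'],q['grip_force'])
T=Ro.from_euler('z',yaw).as_matrix()@np.array([[0,1,0],[1,0,0],[0,0,-1.]])
print('travel',R.T@(np.array([x,y,z])-p),'turn',np.degrees(Ro.from_matrix(R.T@T).as_rotvec()))
E
python3 g.py .545 -.165 .13 -.02
```

```text
pos [ 0.4736 -0.3744  0.137 ] yaw 0.2622072107182144 tilt [ 0.0066 -0.0038 -1.    ] ft [ 0.6405 -0.8777 -3.299 ] tq [-0.0601 -0.0977 -0.0061] grip 0.31889159314305243 29.99415099620819
travel [0.1838 0.1232 0.0067] turn [ 0.3529  0.2617 16.17  ]
```

>>> step_arm([
  {"travel":[0.03,0.02,0],"turn":[0,0,3]},
  {"travel":[0.07,0.045,0],"turn":[0,0,7]},
  {"travel":[0.11,0.075,0],"turn":[0,0,11]},
  {"travel":[0.15,0.1,0],"turn":[0,0,14]},
  {"travel":[0.178,0.12,0.005],"turn":[0,0,16.2]},
])

```text
time: 3.8
position: [0.5418, -0.1657, 0.1272]
tool_rot: [-2.242, -2.199, -0.002]
ft_force: [0.8, 0.2, -2.7]
grip_width: 0.314
grip_force: 30.0
```

>>> step_arm([
  {"travel":[0,0,0],"turn":[0,0,0]},
  {"travel":[0,0,0],"turn":[0,0,0]},
  {"travel":[0,0,0],"turn":[0,0,0]},
  {"travel":[0,0,0],"turn":[0,0,0]},
  {"travel":[0,0,0],"turn":[0,0,0]},
])

```text
time: 4.3
position: [0.5406, -0.1717, 0.1277]
tool_rot: [2.247, 2.195, -0.0]
ft_force: [0.2, 0.1, -2.1]
grip_width: 0.317
grip_force: 30.0
```

```bash
python3 - <<'E'
from h import *
st=save('wrist','w4',(170,20,450,240),2.8)
import pickle;pickle.dump(st,open('st4.pkl','wb'))
E
python3 g.py .545 -.165 .068 -.02
```

```text
pos [ 0.5407 -0.1715  0.1278] yaw -0.02286673398295159 tilt [ 0.     -0.0002 -1.    ] ft [ 0.7754 -0.5988 -2.9387] tq [-0.0345  0.0255 -0.0077] grip 0.3139569189851368 29.994076788425446
travel [0.0066 0.0042 0.0598] turn [ 0.0024  0.0117 -0.1643]
```

View pics/w4.png

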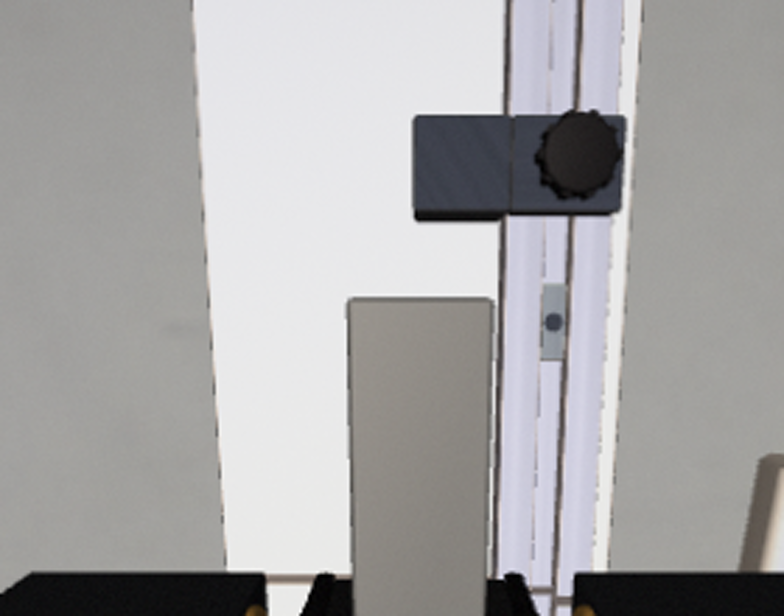

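The bar is level in the grip. In the crop its end is at row 298, columns 348–493. The stop's slot face is at rows 212–220, and the fence front runs along columns 505 (top) to 494 (bottom).

Run:
```python
from h import *
import pickle
np.set_printoptions(precision=4,suppress=True)
st=pickle.load(open('st4.pkl','rb'))
W=lambda p,z:pix2w('wrist',[((x+.5)/2.8-.5+170,(y+.5)/2.8-.5+20) for x,y in p],z,st)
zt=st['position'][2]-.0428+.036
print('bar end top',W([(348,298),(493,298),(487,560)],zt))
print('bar end bottom',W([(348,300)],zt-.036))
print('stop face bot',W([(415,221),(500,221)],.024),'top',W([(415,211),(500,212)],.054))
print('bed front edge',W([(193,0),(222,480)],.022))
print('fence bottom',W([(504,70),(500,240),(494,540)],.022));print('fence top',W([(508,70),(502,240),(497,540)],.042))
print('slot',W([(300,578)],.022))
```

```text
bar end top [[ 0.5296 -0.1008  0.1209]
 [ 0.5567 -0.1015  0.1209]
 [ 0.5555 -0.153   0.1209]]
bar end bottom [[ 0.5264 -0.1009  0.0849]]
stop face bot [[ 0.5423 -0.0778  0.024 ]
 [ 0.5678 -0.0784  0.024 ]] top [[ 0.5424 -0.0783  0.054 ]
 [ 0.5648 -0.0791  0.054 ]]
bed front edge [[ 0.4802 -0.0157  0.022 ]
 [ 0.4767 -0.1566  0.022 ]]
fence bottom [[ 0.5692 -0.0364  0.022 ]
 [ 0.5681 -0.0837  0.022 ]
 [ 0.5662 -0.1794  0.022 ]]
fence top [[ 0.5682 -0.0417  0.042 ]
 [ 0.5666 -0.0852  0.042 ]
 [ 0.5652 -0.1732  0.042 ]]
slot [[ 0.5002 -0.1913  0.022 ]]
```

>>> step_arm([
  {"travel":[0.004,0.001,0.015],"turn":[0,0,0]},
  {"travel":[0.008,0.002,0.03],"turn":[0,0,0]},
  {"travel":[0.011,0.003,0.045],"turn":[0,0,0]},
  {"travel":[0.012,0.003,0.054],"turn":[0,0,0]},
  {"travel":[0.012,0.003,0.059],"turn":[0,0,0]},
])

```text
time: 4.85
position: [0.5433, -0.1577, 0.0667]
tool_rot: [-2.242, -2.197, 0.002]
ft_force: [-0.1, 0.4, -2.7]
grip_width: 0.318
grip_force: 30.0
```

>>> step_arm([
  {"travel":[0,0,0],"turn":[0,0,0]},
  {"travel":[0,0,0],"turn":[0,0,0]},
  {"travel":[0,0,0.001],"turn":[0,0,0]},
  {"travel":[0,0,0.002],"turn":[0,0,0]},
  {"travel":[0,0,0.003],"turn":[0,0,0]},
])

```text
time: 5.35
position: [0.5445, -0.1585, 0.0661]
tool_rot: [2.244, 2.197, 0.001]
ft_force: [-0.2, -0.3, -1.9]
grip_width: 0.316
grip_force: 30.0
```

>>> step_arm([
  {"travel":[0,0,0.001],"turn":[0,0,0]},
  {"travel":[0,0,0.002],"turn":[0,0,0]},
  {"travel":[0,0,0.002],"turn":[0,0,0]},
  {"travel":[0,0,0.002],"turn":[0,0,0]},
  {"travel":[0,0,0.002],"turn":[0,0,0]},
])

```text
time: 5.85
position: [0.5444, -0.1585, 0.0648]
tool_rot: [2.244, 2.198, 0.0]
ft_force: [-2.5, 0.2, 5.5]
grip_width: 0.317
grip_force: 30.0
```

```bash
python3 g.py .55 -.149 .0645 -.021
```

```text
pos [ 0.5444 -0.1585  0.0648] yaw -0.020916891335798948 tilt [ 0.0003 -0.0001 -1.    ] ft [-2.4928  0.2344  5.4812] tq [0.1877 0.7303 0.0433] grip 0.31742098632070076 29.996226131916046
travel [0.0096 0.0054 0.0003] turn [0.0201 0.0038 0.0048]
```

>>> step_arm([
  {"travel":[0,0.002,0],"turn":[0,0,0]},
  {"travel":[0,0.004,0],"turn":[0,0,0]},
  {"travel":[0,0.005,0],"turn":[0,0,0]},
  {"travel":[0,0.006,0],"turn":[0,0,0]},
  {"travel":[0,0.006,0],"turn":[0,0,0]},
])

```text
time: 6.35
position: [0.5498, -0.1589, 0.0648]
tool_rot: [-2.245, -2.197, 0.001]
ft_force: [-4.8, 1.0, 7.2]
grip_width: 0.316
grip_force: 30.0
```

>>> step_arm([
  {"travel":[0.002,0,0],"turn":[0,0,0]},
  {"travel":[0.004,0,0],"turn":[0,0,0]},
  {"travel":[0.006,0,0],"turn":[0,0,0]},
  {"travel":[0.008,0,0],"turn":[0,0,0]},
  {"travel":[0.009,0,0],"turn":[0,0,0]},
])

```text
time: 6.85
position: [0.5513, -0.1511, 0.0648]
tool_rot: [2.243, 2.195, -0.0]
ft_force: [-1.1, -4.8, 6.3]
grip_width: 0.316
grip_force: 30.0
```

```bash
python3 g.py .55 -.149 .0645 -.021
```

```text
pos [ 0.5513 -0.1511  0.0648] yaw -0.021607054606673795 tilt [ 0.0022 -0.0023 -1.    ] ft [-1.0768 -4.8319  6.3126] tq [-1.05    0.3713  0.0004] grip 0.3155293246268964 29.99634951353073
travel [ 0.0021 -0.0013  0.0003] turn [ 0.1265  0.1276 -0.0346]
```

>>> step_arm([
  {"travel":[0.001,0.001,0],"turn":[0,0,0]},
  {"travel":[0.002,0.002,0],"turn":[0,0,0]},
  {"travel":[0.003,0.003,0],"turn":[0,0,0]},
  {"travel":[0.003,0.003,0],"turn":[0,0,0]},
  {"travel":[0.003,0.003,0],"turn":[0,0,0]},
])

```text
time: 7.35
position: [0.5514, -0.1508, 0.0648]
tool_rot: [2.247, 2.195, -0.009]
ft_force: [-8.4, -7.9, 11.4]
grip_width: 0.318
grip_force: 30.0
```

```bash
python3 g.py .55 -.149 .0645 -.021
```

```text
pos [ 0.5514 -0.1508  0.0648] yaw -0.023348648399997386 tilt [-0.0035 -0.0045 -1.    ] ft [-8.4473 -7.8978 11.3622] tq [-1.7195  1.8646  0.0877] grip 0.31809790941999344 30.006522238254547
travel [ 0.0018 -0.0014  0.0003] turn [-0.1951  0.263  -0.135 ]
```

>>> step_arm([
  {"travel":[0.001,0.001,0],"turn":[0,0,0]},
  {"travel":[0.002,0.002,0.0],"turn":[0,0,0]},
  {"travel":[0.003,0.003,0.0],"turn":[0,0,0]},
  {"travel":[0.003,0.003,0.001],"turn":[0,0,0]},
  {"travel":[0.003,0.003,0.001],"turn":[0,0,0]},
], force=45)

```text
time: 7.85
position: [0.5516, -0.1507, 0.0648]
tool_rot: [-2.248, -2.192, 0.018]
ft_force: [-17.7, -11.3, 23.5]
grip_width: 0.318
grip_force: 45.0
```

```bash
python3 g.py .55 -.149 .0645 -.021
```

```text
pos [ 0.5516 -0.1507  0.0648] yaw -0.025219242445513677 tilt [-0.0091 -0.0071 -0.9999] ft [-17.7287 -11.2745  23.4711] tq [-2.4566  3.9346  0.1959] grip 0.3183687448489962 45.036606788635254
travel [ 0.0017 -0.0017  0.0003] turn [-0.5113  0.4165 -0.2436]
```

>>> step_arm([
  {"travel":[0,-0.002,-0.002],"turn":[0,0,0]},
  {"travel":[0,-0.0045,-0.004],"turn":[0,0,0]},
  {"travel":[0.001,-0.0045,-0.004],"turn":[0,0,0]},
  {"travel":[0.002,-0.0045,-0.004],"turn":[0,0,0]},
  {"travel":[0.003,-0.0045,-0.004],"turn":[0,0,0]},
])

```text
time: 8.35
position: [0.5511, -0.149, 0.0662]
tool_rot: [2.244, 2.188, -0.011]
ft_force: [0.3, -17.2, -3.5]
grip_width: 0.312
grip_force: 45.0
```

```bash
python3 g.py .55 -.149 .0645 -.021
```

```text
pos [ 0.5511 -0.149   0.0662] yaw -0.025184202677725195 tilt [ 0.0001 -0.0102 -0.9999] ft [  0.2948 -17.193   -3.4604] tq [-4.1094  0.0428  0.066 ] grip 0.31179585404463556 44.99275267124176
travel [-0.0001 -0.0011  0.0017] turn [ 0.019   0.5849 -0.2396]
```

>>> step_arm([
  {"travel":[0,0.0015,0],"turn":[0,0,0]},
  {"travel":[0.0,0.003,0.001],"turn":[0,0,0]},
  {"travel":[0.001,0.004,0.002],"turn":[0,0,0]},
  {"travel":[0.001,0.0045,0.003],"turn":[0,0,0]},
  {"travel":[0.001,0.0045,0.0035],"turn":[0,0,0]},
])

```text
time: 8.85
position: [0.5516, -0.1491, 0.0647]
tool_rot: [2.25, 2.191, -0.021]
ft_force: [-17.6, -14.6, 22.3]
grip_width: 0.318
grip_force: 45.0
```

>>> step_arm([
  {"travel":[0,0,0],"turn":[0,0,0]},
  {"travel":[0,0,0],"turn":[0,0,0]},
  {"travel":[0,0,0],"turn":[0,0,0]},
  {"travel":[0,0,0],"turn":[0,0,0]},
  {"travel":[0,0,0],"turn":[0,0,0]},
])

```text
time: 9.35
position: [0.5516, -0.1491, 0.0647]
tool_rot: [2.25, 2.191, -0.021]
ft_force: [-15.9, -15.1, 18.4]
grip_width: 0.315
grip_force: 45.0
```

```bash
python3 g.py .55 -.149 .0645 -.021
python3 - <<'E'
from h import *
st=save('wrist','w5',(170,20,450,240),2.8)
import pickle;pickle.dump(st,open('st5.pkl','wb'))
E
```

```text
pos [ 0.5516 -0.1491  0.0647] yaw -0.026325449911038683 tilt [-0.0087 -0.0099 -0.9999] ft [-15.8656 -15.1074  18.406 ] tq [-3.3781  3.6163  0.194 ] grip 0.3150162724202746 45.03930330276489
travel [ 0.0001 -0.0016  0.0002] turn [-0.4823  0.5784 -0.3076]
```

View pics/w5.png

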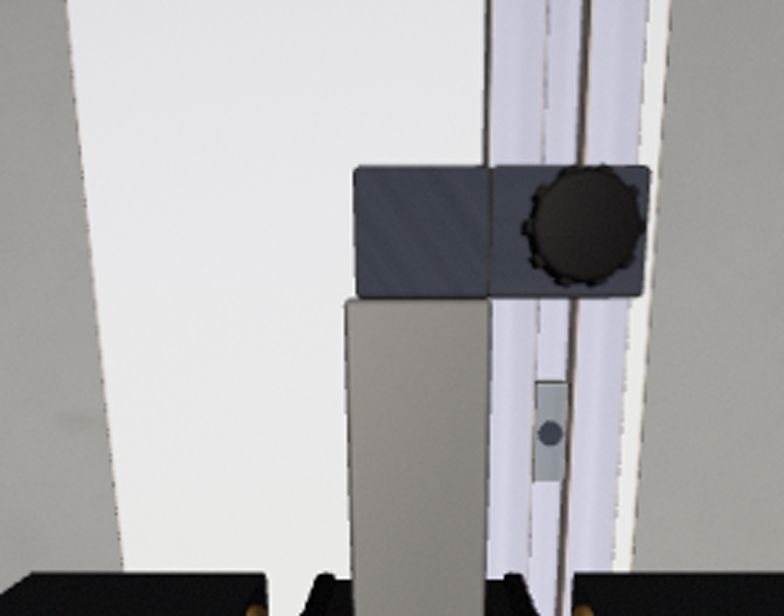

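>>> step_arm([
  {"travel":[0.0005,0.0003,0],"turn":[0,0,0]},
  {"travel":[0.001,0.0006,-0.0005],"turn":[0,0,0]},
  {"travel":[0.0015,0.001,-0.0007],"turn":[0,0,0]},
  {"travel":[0.002,0.001,-0.0007],"turn":[0,0,0]},
  {"travel":[0.002,0.001,-0.0007],"turn":[0,0,0]},
])

```text
time: 9.9
position: [0.5517, -0.149, 0.0648]
tool_rot: [2.251, 2.19, -0.025]
ft_force: [-18.0, -19.1, 15.5]
grip_width: 0.316
grip_force: 45.1
```

>>> step_arm([
  {"travel":[0,0,0],"turn":[0,0,0]},
  {"travel":[0,0,0],"turn":[0,0,0]},
  {"travel":[0,0,0],"turn":[0,0,0]},
  {"travel":[0,0,0],"turn":[0,0,0]},
  {"travel":[0,0,0],"turn":[0,0,0]},
])

```text
time: 10.4
position: [0.5517, -0.149, 0.0648]
tool_rot: [2.25, 2.19, -0.025]
ft_force: [-17.5, -19.0, 16.1]
grip_width: 0.318
grip_force: 45.1
```

>>> step_arm([
  {"travel":[0,0,0],"turn":[0,0,0]},
  {"travel":[0,0,0],"turn":[0,0,0]},
  {"travel":[0,0,0],"turn":[0,0,0]},
  {"travel":[0,0,0],"turn":[0,0,0]},
  {"travel":[0,0,0],"turn":[0,0,0]},
])

```text
time: 10.9
position: [0.5517, -0.149, 0.0648]
tool_rot: [2.251, 2.19, -0.025]
ft_force: [-16.3, -18.8, 16.1]
grip_width: 0.321
grip_force: 45.1
```

```bash
python3 g.py .55 -.149 .0645 -.021
```

```text
pos [ 0.5517 -0.149   0.0648] yaw -0.027318503494859814 tilt [-0.0102 -0.0119 -0.9999] ft [-16.2808 -18.8012  16.1115] tq [-4.1109  3.651   0.27  ] grip 0.32115593781607754 45.05841672420502
travel [-0.     -0.0017  0.0003] turn [-0.5694  0.6986 -0.3655]
```

```bash
python3 -c "
from bench import ctrl
print(ctrl.close_job())"
```

```text
the job is handed in; nothing more can be done
None
```

I put the long offcut in the jig, because the stop face is about 115 mm from the slot and the 95 mm short one would not reach across. It is held flat on the bed and against fence and stop, pushing about 16 N down, 16 N toward the fence and 19 N toward the stop at the wrist. The fingers are about 43 mm from the slot on the stop's side, and the job is handed in; no score came back.

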